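Lever the tight lid off the stock case

ROBOT

A 7-joint arm with a two-finger parallel gripper is mounted at the origin on the work surface. World frame = base frame: x ahead of the robot, y to its left, z up, the work surface at z = 0. Lengths are in m, angles in degrees, forces in N, time in s.
With the tool pointing down it reaches from about 0.425 to 0.875 m from the base axis. Payload 4.7 kg.
Tool frame: the origin (TCP) lies at the very end of the fingers, on their centre line; the grasp point (between the pads) lies 19 mm behind it; y points along the fingers, z is the direction in which the jaws open and shut, and the axes are right-handed (so a half turn about y gives the same grasp; the last joint's range is limited). The gripper opens to 87 mm and grips with 3 to 60 N. Pads are 19 mm wide; open, the fingers measure 117 mm over their backs; the gripper's body (75 mm by 190 mm) begins 51 mm behind the grasp point.
Start: joints at [-75.338, 18.392, -4.016, 83.108, 1.295, 78.541, -3.26], TCP at [0.156, 0.631, 0.223] pointing down, gripper open.
Joint ranges: [-163.93, 163.93], [-17.29, 119.83], [-79.2, 71.16], [3.27, 140.29], [-89.18, 269.18], [5.43, 117.66], [-154.24, 154.24]. Speed limits (degrees/s): [147.25, 147.25, 180, 180, 180, 180, 180].

INTERFACE

Orientations are given as [roll, pitch, yaw] about the fixed x, y, z axes, in that order (R = Rz(yaw) Ry(pitch) Rx(roll)).
In Python, from cell import env gives the robot as it stands.
- The arm moves only by the shell command python3 -m pendant 'ROWS' [FORCE]. ROWS is JSON, one flat list of numbers, 7 for each row, row after row: the shift along the world's x, y, z in units of 40 mm (1.0 is 40 mm), then the turn, a rotation vector about the world's x, y, z in units of 10 degrees (1.0 is 10 degrees), then the finger opening in mm, from 0 to 87. In form: [x, y, z, wx, wy, wz, jaw, x, y, z, wx, wy, wz, jaw, ...]. A call has 1 to 10 rows; each row shifts and turns the commanded pose from where the row before left it; what a row does not reach is not made up. A row lasts 1/8 s, in which the tool goes at most 62.5 mm and 10.7 degrees, less where a joint would pass 70% of its speed; a pose out of reach is approached as far as the arm can. A call is refused whole if a number of a shift passes 1 or a number of a turn 1, either way. A call with a gripper value outside its range is refused whole. The fingers move at their own pace and stop on an object; FORCE is the grip in N (left out, the last holds). Time passes only in rows, so rows that do not move let the fingers close. It gives the time, the measured TCP pose, the force and the opening at its end, in the units of the state.
- env.get_obs(): the state, without advancing time (a new reading comes with each control period).
- env.read_camera(name): name is "side" or "top"; returns a dict with "image" (384x512x3 uint8, red, green, blue), "fx", "fy", "cx", "cy" (pixels), "k1" (the pictures are not rectified: a ray, as slopes to the right and down, at radius r is drawn at 1 + k1 r^2 times it, then the intrinsics apply), "cam_to_world" (4x4, takes a point from camera to world coordinates). Camera axes: x right, y up, looking along -z (the intrinsics and any distortion apply to the point x, -y, -z); pixel columns grow to the right and rows downward; lengths in m; the calibration is good to about 2 mm. A picture is of the moment at which its call begins. There is no depth.
- env.sign_off(): hands the job in, once; it reports no verdict.
The state is a dict: "time_s": time; "qpos": joint angles; "joint_velocities": joint speeds; "effort": joint torques, N m; "tool_pos": TCP position; "tool_rot": TCP orientation; "force": force on the tool from outside, world axes, zero at the start; "wrist_torque": the same for the moment, N m; "grip_width": finger opening in m.
Only numpy, scipy, OpenCV 4.12 (cv2) and the standard library are available. Lean on these libraries where they do the work, as an engineer would, in place of code of your own. Each camera call takes 0.05 s, during which the arm holds its last target.

TASK

The lid of the black stock case is jammed tight. Take the pry bar, push its blade through the slot in the front of the case over the steel rod, and lever the lid's front edge up against that rod until it has popped clear of its clips; then draw the bar out and lay it back on the rubber mat. Finally lift the lid off by its handle and lower it, without dropping it, to lie flat in the empty wooden tray; leave the other things on the bench where they are.

Things in the scene. Friction and masses are not known exactly. Their poses are not given: they have to be found in the camera images.
- case: Fixed black open-topped box, 150 (x) x 130 (y) mm, rim 110 mm above the bench, hollow, walls 8 mm. Origin: centre of its underside. Its own -x is the front, with the pry slot in the middle of the front wall: 32 mm wide (y), 11 mm high, between the steel rod below and the lid's underside. Curbs 118 mm high at the rear and a guide post 132 mm high on each side near the front keep the lid in line with 1 to 2 mm play.
- fulcrum: Fixed steel rod in the case's front wall that forms the sill of the pry slot and is the fulcrum: 10 mm diameter, 46 mm long, lying along the case's y. Its frame is that of the case (same origin and axes).
- fulcrum_top (a point): Middle of the top line of the steel rod, 99 mm above the bench, at case x = -71 mm, y = 0. Axes as the case: +x points into the case.
- clip (a point): Rubber nose (12 mm thick) of one of two steel spring clips, at case x = -12, y = +69, z = 114 mm; the other is at y = -69. They stand outside the case's sides, out to y = +-88 mm, up to 120 mm high, and pinch the lid's side edges with about 25 N each. The blade must lift the lid in front of the clips: a tip 35 to 50 mm beyond the rod raises the front; much deeper, it would raise the rear instead.
- lid: Loose aluminium lid, grey on top, 146 (x) x 126 (y) x 10 mm, about 0.3 kg, lying on the case's rim, axes as the case. Origin: centre of its underside. In the middle of its top a black upright bar handle, 60 (x) x 20 (y) mm, from 10 to 40 mm above the origin. While seated it takes about 30 N to pull up by the handle; a blade 40 mm beyond the rod lifts it with about 25 N at its tip, 10 N at the bar's handle.
- lid_front (a point): Middle of the lid's lower front edge (lid x = -73 mm, z = 0). When it has been raised about 9 mm (bar tilted by 0.35 to 0.4 rad from level), the clip noses spring in beneath the lid, which then stays propped, rear edge down, this edge about 15 mm above the rim, and can be lifted off freely.
- pry_bar: Loose pry bar, 210 mm long, 0.26 kg. Origin: on its underside where handle and blade meet. Handle: dark wood, from x = -100 to 0 mm, 24 mm wide (y), 26 mm high (z 0 to 26). Blade: straight flat steel, from x = 0 to +110 mm, 20 mm wide, 5 mm thick, z from 10 to 15 mm. It lies on the mat.
- bar_tip (a point): Tip of the pry bar's blade, in the middle of its thickness (bar x = 110, z = 12.5 mm). +x points out of the tip.
- mat: Fixed dark rubber mat, 250 (x) x 120 (y) x 3 mm. Origin: centre of its underside, on the bench.
- tray: Fixed low wooden tray, 226 (x) x 196 (y) mm outside, walls 8 mm thick and 24 mm high, inside 210 x 180 mm, with a grey felt floor 8 mm above the bench. Origin: centre of its underside.
- tray_floor (a point): Centre of the tray's inner floor, 8 mm above the bench.
- jar_a: Bystander: glass jar, 60 mm diameter, 85 mm high.
- jar_b: Bystander: amber glass jar, 72 mm diameter, 70 mm high.
- calculator: Bystander: black desk calculator, 120 x 84 x 15 mm, lying flat.
- bangle: Bystander: brass bangle, 72 mm diameter, 10 mm high, lying flat.
- hammer: Bystander: small hammer, 160 mm long, lying.
- screwdriver: Bystander: screwdriver, 170 mm long, lying.
- mandrel: Bystander: steel ring mandrel standing on a round foot, 80 mm diameter, 152 mm high.
Not all that is in view belongs to the job. Of the things shaped like the lid, the aluminium one is meant.

How it is judged (in metres and radians):
On the way, in this order (a step that is already met when the one before it is completed fails the run):
1. The lid's front edge is levered at least 5 mm up from the rim by the bar, which bears on the steel rod and on the lid (z of lid_front in the frame of case above 0.115 m and contact force between pry_bar and lid above 0.3 N and contact force between pry_bar and fulcrum above 0.3 N).
2. The bar lies released on the mat while the lid stands popped on the case, its front edge at least 9 mm above the rim (z of pry_bar in the frame of mat below 0.008 m and horizontal distance between pry_bar and mat below 0.08 m and contact force between the fingers and pry_bar below 0.1 N and horizontal distance between lid and case below 0.02 m and z of lid_front in the frame of case above 0.119 m), for 0.1 s.
3. The lid is lowered right down into the tray while still held (z of lid in the frame of tray below 0.02 m and horizontal distance between lid and tray below 0.06 m and contact force between the fingers and lid above 0.5 N).
At the end, for the whole second after the job is handed in: The lid lies flat on the tray's floor, handle up (within 3 mm in height and 0.04 rad of level, its centre within 60 mm of the tray's), and the pry bar lies on the mat (its origin within 80 mm of the mat's centre), both at rest and released; no bystander has been moved more than 40 mm (z of lid in the frame of tray_floor below 0.003 m and horizontal distance between lid and tray below 0.06 m and z of lid_front in the frame of tray_floor below 0.004 m and angle between lid's own z axis and vertical below 0.04 rad and linear speed of each of lid, pry_bar below 0.02 m/s and z of pry_bar in the frame of mat below 0.008 m and horizontal distance between pry_bar and mat below 0.08 m); the robot touches nothing.
It fails at once if a bystander is moved more than 40 mm (distance of any of jar_a, jar_b, calculator, bangle, hammer, screwdriver, mandrel from where it was at the start of the episode above 0.04 m).
It also fails if it takes over 64 s, if anything falls off the work surface, if the arm or the gripper's body presses on something with over 40 N, if the wrist force passes 120 N, or if a joint passes its speed limit or range.

## Working session

There is one attempt and no reset: what is moved stays moved. The work goes in short steps, Python scripts to look and compute and a shell command to move; the robot and the scene stay as the last step left them, time stands still between calls to the robot, and variables do not carry over. Pictures are saved under pics/ and viewed, and the job is handed in when it is done.

```bash
ls; mkdir -p pics
python3 - <<'E'
from cell import env
import cv2,numpy as np
o=env.get_obs()
for k,v in o.items(): print(k,np.round(v,3))
for n in("side","top"):
    c=env.read_camera(n); cv2.imwrite(f"pics/{n}0.png",c["image"][...,::-1])
    print(n,c["fx"],c["fy"],c["cx"],c["cy"],c["k1"],np.round(c["cam_to_world"],4).tolist())
E
```

```text
pics
time_s 0.0
qpos [-75.337  18.439  -4.014  83.175   1.295  78.54   -3.26 ]
joint_velocities [-0.021  0.052  0.109  0.014 -0.028  0.016  0.007]
effort [-0.0000e+00 -4.9127e+01 -4.0400e-01 -3.1253e+01 -6.4000e-02  4.4000e-02
  0.0000e+00]
tool_pos [0.156 0.631 0.221]
tool_rot [-9.0109e+01 -6.0000e-03 -1.3855e+01]
force [ 0.472 -0.268 -0.073]
wrist_torque [-0.057 -0.029 -0.008]
grip_width 0.087
side 455.53356541574954 455.53356541574954 245.59170137531132 192.31756242389827 -0.1642092858403378 [[0.8279, 0.3382, -0.4474, -0.0862], [-0.5603, 0.4651, -0.6854, -0.9366], [-0.0237, 0.8182, 0.5745, 0.8849], [0.0, 0.0, 0.0, 1.0]]
top 367.7759607892561 367.7759607892561 260.38868247025374 194.15414482237233 -0.03026825356516033 [[0.0089, 0.9859, -0.1672, 0.318], [-0.9998, 0.0118, 0.0165, 0.0027], [0.0183, 0.167, 0.9858, 1.244], [0.0, 0.0, 0.0, 1.0]]
```

View pics/side0.png

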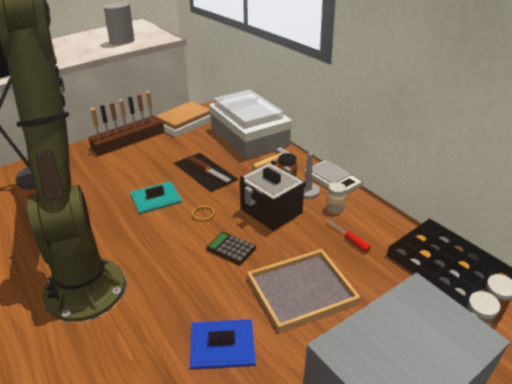

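View pics/top0.png

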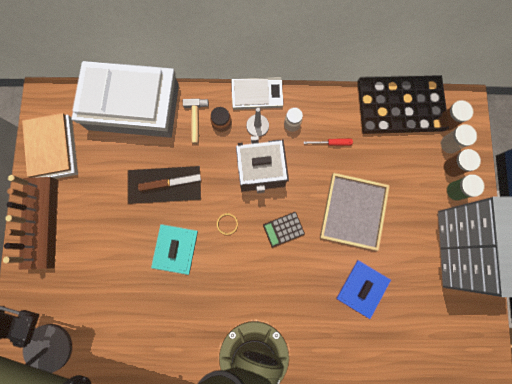

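Run:
```python
import cv2
a=cv2.imread("pics/top0.png"); b=cv2.imread("pics/side0.png")
cv2.imwrite("pics/c1.png",cv2.resize(a[90:250,110:310],(800,640),interpolation=cv2.INTER_CUBIC)[:600])
cv2.imwrite("pics/c2.png",cv2.resize(b[140:260,160:350],(760,480),interpolation=cv2.INTER_CUBIC))
```

```text
(no output)
```

View pics/c1.png

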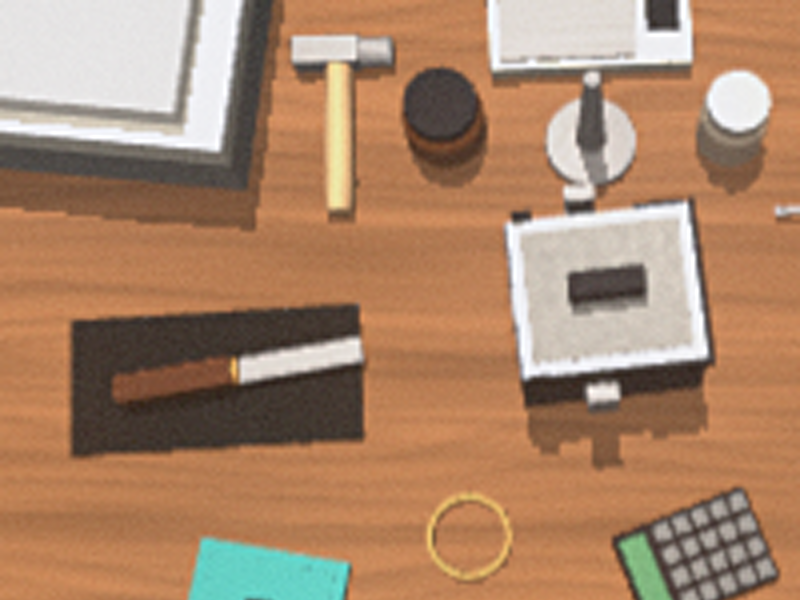

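View pics/c2.png

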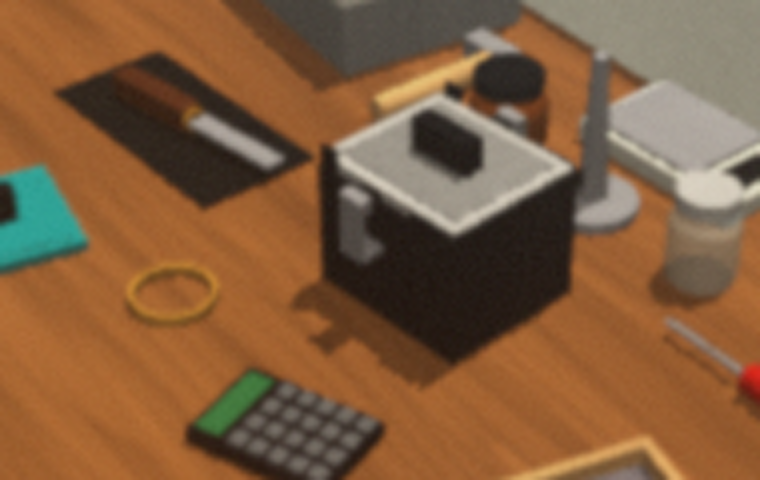

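The top view shows the bar on its mat (blade tip about (200,180) px) and the case at (262,165). The clips are at (254,146) and (260,188), left of the case's middle, with a guide post at its left end, so the front faces image-left (+y). Lid candidates:
- Grey lid on the case at (262,163).
- Teal plate at (174,250).
- Blue plate at (364,289).

The grey aluminium one on the case is meant, and the crop confirms it.

```bash
cat > h.py <<'E'
import numpy as np,cv2
from cell import env
def ray(c,u,v):
    x=(u-c["cx"])/c["fx"]; y=(v-c["cy"])/c["fy"]
    rd=np.hypot(x,y); r=rd
    for _ in range(30): r=rd/(1+c["k1"]*r*r)
    s=r/rd if rd>0 else 1
    T=np.array(c["cam_to_world"]); d=T[:3,:3]@np.array([x*s,-y*s,-1]); return T[:3,3],d/np.linalg.norm(d)
def onplane(c,u,v,z):
    o,d=ray(c,u,v); return o+d*(z-o[2])/d[2]
def tri(c1,p1,c2,p2):
    o1,d1=ray(c1,*p1);o2,d2=ray(c2,*p2)
    t=np.linalg.lstsq(np.c_[d1,-d2],o2-o1,rcond=None)[0]
    a=o1+t[0]*d1;b=o2+t[1]*d2
    return (a+b)/2,np.linalg.norm(a-b)
def proj(c,P):
    T=np.array(c["cam_to_world"]); q=T[:3,:3].T@(np.array(P)-T[:3,3]); x,y=q[0]/-q[2],-q[1]/-q[2]; 
    k=1+c["k1"]*(x*x+y*y); return c["fx"]*x*k+c["cx"],c["fy"]*y*k+c["cy"]
E
cat > m.py <<'E'
from h import *
T=env.read_camera("top");S=env.read_camera("side")
def comp(img,mask,box,n=1):
    m=np.zeros(mask.shape,np.uint8);x0,y0,x1,y1=box
    m[y0:y1,x0:x1]=mask[y0:y1,x0:x1]*255
    nn,l,st,ce=cv2.connectedComponentsWithStats(m)
    i=1+np.argmax(st[1:,4]);mm=(l==i).astype(np.uint8)
    cs=max(cv2.findContours(mm,0,1)[0],key=len)
    return mm,cs,st[i],ce[i]
out={}
for n,C,bx in(("top",T,dict(lid=(233,138,292,192),blade=(155,165,205,200),handle=(130,170,172,200),mat=(120,155,210,212),tray=(310,165,400,255))),
           ("side",S,dict(lid=(236,155,308,205),blade=(190,160,235,190),handle=(178,150,215,178),mat=(165,145,245,195),tray=(240,245,365,335)))):
    im=C["image"];f=im.astype(int);hsv=cv2.cvtColor(im,cv2.COLOR_RGB2HSV).astype(int)
    H,Sa,V=hsv[...,0],hsv[...,1],hsv[...,2]
    masks=dict(lid=(Sa<55)&(V>120),blade=(Sa<60)&(V>130),handle=(Sa>110)&(V>65)&(V<135)&(H<15),mat=(V<70),tray=(Sa<60)&(V>90))
    vis=im[...,::-1].copy()
    for k,b in bx.items():
        mm,cs,st,ce=comp(im,masks[k],b)
        r=cv2.minAreaRect(cs);out[n,k]=(r,ce)
        q=cv2.approxPolyDP(cv2.convexHull(cs),3,True)[:,0]
        print(n,k,"area",st[4],"cen",np.round(ce,1),"quad",q.tolist())
        cv2.drawContours(vis,[cs],-1,(0,0,255) if k!="mat" else (0,255,0),1)
    x0,y0,x1,y1=(120,130,320,220) if n=="top" else (160,140,320,240)
    cv2.imwrite(f"pics/seg_{n}.png",cv2.resize(vis[y0:y1,x0:x1],None,fx=4,fy=4,interpolation=0))
E
python3 m.py
```

```text
top lid area 1717 cen [260.9 162.2] quad [[281, 140], [286, 179], [240, 184], [236, 146]]
top blade area 198 cen [184.8 179.4] quad [[200, 177], [170, 185], [170, 179], [197, 174]]
top handle area 216 cen [152.3 184.6] quad [[169, 186], [138, 189], [139, 183], [167, 179]]
top mat area 1688 cen [162.8 185.1] quad [[198, 167], [199, 198], [129, 202], [129, 171]]
top tray area 3087 cen [354.3 211.7] quad [[335, 178], [384, 188], [374, 246], [324, 235]]
side lid area 904 cen [272.  181.6] quad [[244, 176], [272, 164], [302, 182], [273, 198], [247, 183]]
side blade area 84 cen [218.3 174.5] quad [[208, 170], [229, 179]]
side handle area 170 cen [198.1 160.5] quad [[214, 163], [206, 172], [178, 160], [201, 153]]
side mat area 840 cen [204.1 172.6] quad [[175, 163], [200, 154], [236, 179], [210, 190]]
side tray area 3575 cen [301.1 288.2] quad [[319, 257], [350, 296], [280, 321], [255, 277]]
```

View pics/seg_top.png

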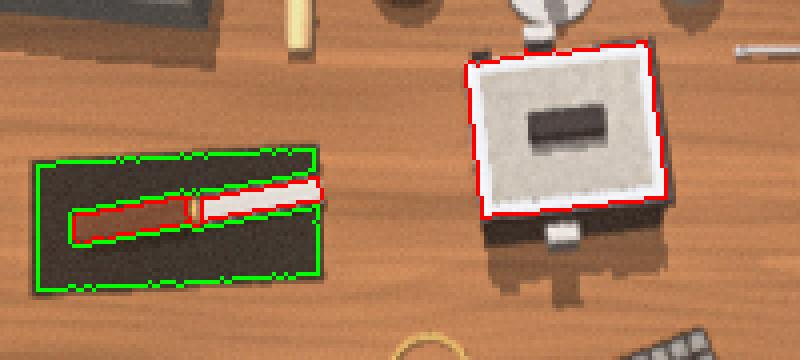

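View pics/seg_side.png

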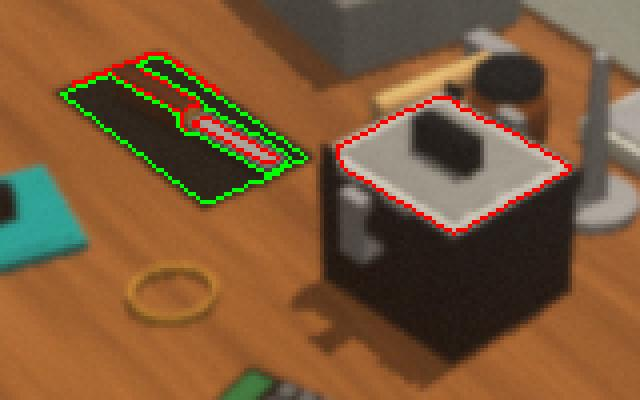

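```bash
cat >> m.py <<'E'
print()
def hullcen(n,C,k,box,masks):
    pass
def getc(n,C,k,b):
    im=C["image"];hsv=cv2.cvtColor(im,cv2.COLOR_RGB2HSV).astype(int);H,Sa,V=hsv[...,0],hsv[...,1],hsv[...,2]
    m=dict(lid=(Sa<55)&(V>120),blade=(Sa<60)&(V>130),handle=(Sa>110)&(V>65)&(V<135)&(H<15),mat=(V<70),tray=(Sa<60)&(V>90))[k]
    mm,cs,st,ce=comp(im,m,b); return cv2.convexHull(cs)[:,0].astype(float)
B=dict(top=dict(lid=(233,138,292,192),blade=(155,165,205,200),handle=(130,170,172,200),mat=(120,155,210,212),tray=(310,165,400,255)),
 side=dict(lid=(236,155,308,205),blade=(190,160,235,190),handle=(178,150,215,178),mat=(165,145,245,195),tray=(240,245,365,335)))
Z=dict(lid=.120,blade=.018,handle=.029,mat=.003,tray=.008)
for k in Z:
  for n,C in(("top",T),("side",S)):
    h=getc(n,C,k,B[n][k])
    P=np.array([onplane(C,u,v,Z[k])[:2] for u,v in h]).astype(np.float32)
    r=cv2.minAreaRect((P*1000).astype(np.float32))
    print(k,n,"centre",np.round(r[0],1),"size",np.round(r[1],1),"ang",round(r[2],1))
for k,pt,ps in(("lid near-right",(286,179),(273,198)),("lid farright",(281,140),(302,182)),("lid farleft",(236,146),(272,164)),("lidlow-left",(240.5,184),(244,179)),("matTR? ",(198.5,198),(210,190)),("mat BL",(129,171),(200,154)),("tray1",(335,178),(319,257)),("tray2",(384,188),(350,296)),("tray3",(374,246),(280,321)),("tray4",(324,235),(255,277))):
    X,g=tri(T,pt,S,ps);print(k,np.round(X*1000,1),"gap",round(g*1000,1))
E
python3 m.py | sed -n '/^$/,$p'
python3 - <<'E'
import cv2
b=cv2.imread("pics/side0.png");cv2.imwrite("pics/c3.png",cv2.resize(b[150:200,170:245],None,fx=10,fy=10,interpolation=cv2.INTER_CUBIC))
E
```

```text
lid top centre [613.4 -17. ] size [133.  148.7] ang 7.3
lid side centre [610.5 -14.7] size [131.3 149.4] ang 7.8
blade top centre [573.8 239.4] size [ 22.2 104.2] ang 11.3
blade side centre [572.9 244. ] size [ 18.9 100. ] ang 11.7
handle top centre [552.2 342.7] size [ 28.  103.6] ang 10.8
handle side centre [556.7 350.4] size [ 91.4 139.8] ang 19.8
mat top centre [558.7 314.2] size [114.7 243.2] ang 4.3
mat side centre [556.6 315.3] size [114.6 243.8] ang 4.4
tray top centre [ 473. -339.] size [176.4 206.8] ang 78.0
tray side centre [ 475.6 -328.6] size [164.9 199.6] ang 77.9
lid near-right [556.8 -95.4 121.4] gap 1.3
lid farright [681.7 -78.8 119.2] gap 6.3
lid farleft [666.2  61.3 116.9] gap 6.0
lidlow-left [544.7  44.3 115.4] gap 8.5
matTR?  [510.  193.1   6.5] gap 4.6
mat BL [ 6.049e+02  4.371e+02 -2.000e-01] gap 0.2
tray1 [ 585.4 -273.8   11.2] gap 2.6
tray2 [ 548.  -437.1   22.6] gap 8.0
tray3 [ 354.3 -396.    23.5] gap 1.6
tray4 [ 392.5 -233.2   13. ] gap 4.2
```

View pics/c3.png

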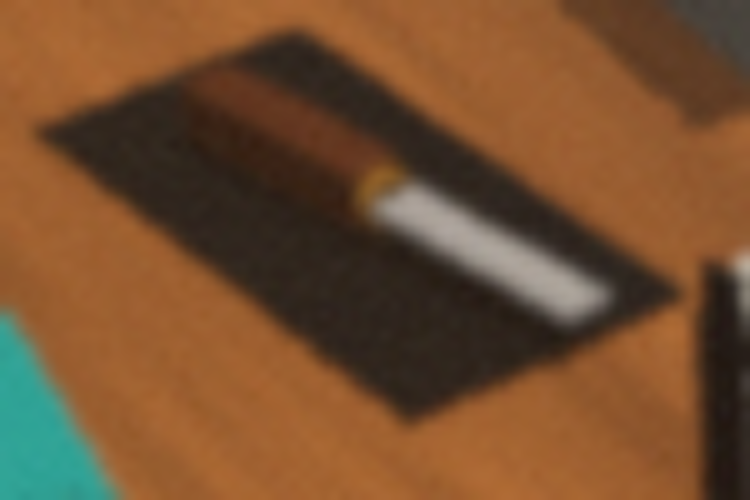

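Run:
```python
from h import *
T=env.read_camera("top");S=env.read_camera("side")
for n,C,p,z in(("boxcorner side",S,(246,158),0),("box left side",S,(212,130),0),("box top near-R",T,(172,137),0),("box top near-L",T,(75,130),0),("jarb",T,(222,125),0),("hammer end",T,(195,143),0.01),("mandrel foot",T,(257,126),0),("bangle",T,(228,224),0),("calc",T,(284,230),.015)):
    print(n,np.round(onplane(C,*p,z),3))
print("lid handle",np.round(tri(T,(261.5,161),S,(271.5,173)),3)[0] if 0 else tri(T,(261.5,161),S,(271.5,173)))
```

```text
boxcorner side [0.731 0.306 0.   ]
box left side [0.745 0.583 0.   ]
box top near-R [0.729 0.295 0.   ]
box top near-L [0.751 0.639 0.   ]
jarb [0.776 0.12  0.   ]
hammer end [0.705 0.211 0.01 ]
mandrel foot [ 0.774 -0.004  0.   ]
bangle [0.425 0.09  0.   ]
calc [ 0.406 -0.098  0.015]
lid handle (array([ 0.6076752 , -0.01834843,  0.14684562]), np.float64(0.00044826263452789024))
```

```bash
python3 -m pendant '[1,-0.73,0,0,0,-1,87, 1,-0.73,0,0,0,-1,87, 1,-0.73,0,0,0,-1,87, 1,-0.73,0,0,0,-1,87, 1,-0.73,0,0,0,-1,87, 1,-0.73,0,0,0,-1,87, 1,-0.73,0,0,0,-0.46,87, 1,-0.73,0,0,0,0,87, 1,-0.73,0,0,0,0,87, 0.93,-0.73,0,0,0,0,87]' 50
```

```text
time_s: 1.65
tool_pos: [0.5541, 0.3381, 0.2227]
tool_rot: [-90.0, 0.0, -78.5]
force: [-0.4, 0.5, 0.1]
grip_width: 0.0871
```

```bash
python3 -m pendant '[0,0,-1,0,0,0,87, 0,0,-1,0,0,0,87, 0,0,-1,0,0,0,87, 0,0,-1,0,0,0,87, 0,0,-0.4,0,0,0,87, 0,0,0,0,0,0,87]'
cat > look.py <<'E'
import sys
from h import *
# look.py tag cam x0 y0 x1 y1 scale
t,n,x0,y0,x1,y1,s=sys.argv[1:8]; c=env.read_camera(n)
x0,y0,x1,y1=map(int,(x0,y0,x1,y1))
cv2.imwrite(f"pics/{t}_full.png",c["image"][...,::-1])
cv2.imwrite(f"pics/{t}.png",cv2.resize(c["image"][y0:y1,x0:x1,::-1],None,fx=float(s),fy=float(s),interpolation=cv2.INTER_CUBIC))
E
python3 look.py g1 side 150 120 260 200 7
```

```text
time_s: 2.4
tool_pos: [0.5524, 0.3389, 0.046]
tool_rot: [-90.1, -0.0, -78.4]
force: [-1.1, 0.0, 0.1]
grip_width: 0.0867
```

View pics/g1.png

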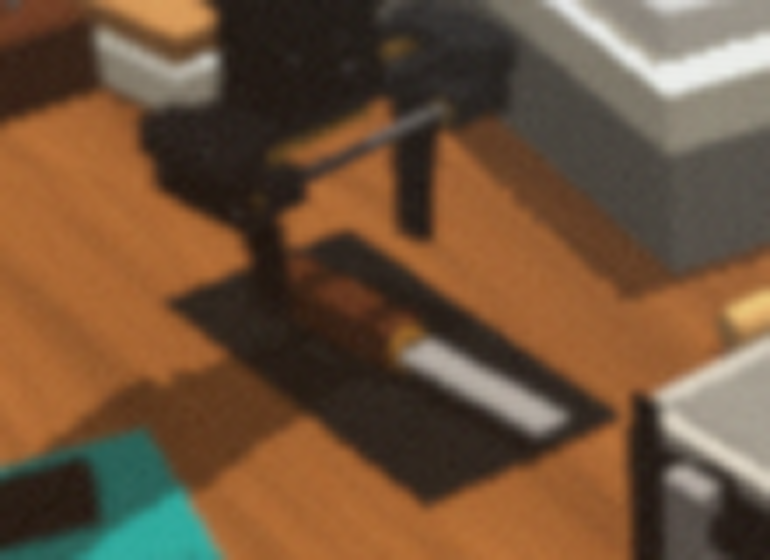

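The fingers straddle the handle (near finger at about (188,155) px, far finger at (209,150)). Next I lower and close.

```bash
python3 -m pendant '[0,0,-0.5,0,0,0,87, 0,0,-0.47,0,0,0,87, 0,0,0,0,0,0,87, 0,0,0,0,0,0,20, 0,0,0,0,0,0,20, 0,0,0,0,0,0,20, 0,0,0,0,0,0,20, 0,0,0,0,0,0,20, 0,0,0,0,0,0,20]' 50
```

```text
time_s: 3.58
tool_pos: [0.5529, 0.3391, 0.0078]
tool_rot: [-90.0, -0.0, -78.4]
force: [0.1, 0.4, 0.6]
grip_width: 0.0351
```

```bash
python3 -m pendant '[0,0,0,0,0,0,15, 0,0,0,0,0,0,15]' 50
```

```text
time_s: 3.82
tool_pos: [0.5532, 0.3392, 0.0079]
tool_rot: [-90.0, 0.0, -78.5]
force: [1.0, 0.5, -0.1]
grip_width: 0.0237
```

```bash
python3 -m pendant '[0,0,0.5,0,0,0,15, 0,0,1,0,0,0,15, 0,0,1,0,0,0,15, 0,0,1,0,0,0,15, 0,0,0,0,0,-0.4,15, 0,0,0,0,0,0,15, 0,0,0,0,0,0,15]'; python3 look.py t1 side 150 90 310 200 5;python3 look.py t2 top 120 130 300 220 4
```

```text
time_s: 4.7
tool_pos: [0.5522, 0.3388, 0.1474]
tool_rot: [-90.1, -0.0, -82.4]
force: [-0.2, 0.0, -3.2]
grip_width: 0.024
```

View pics/t1.png

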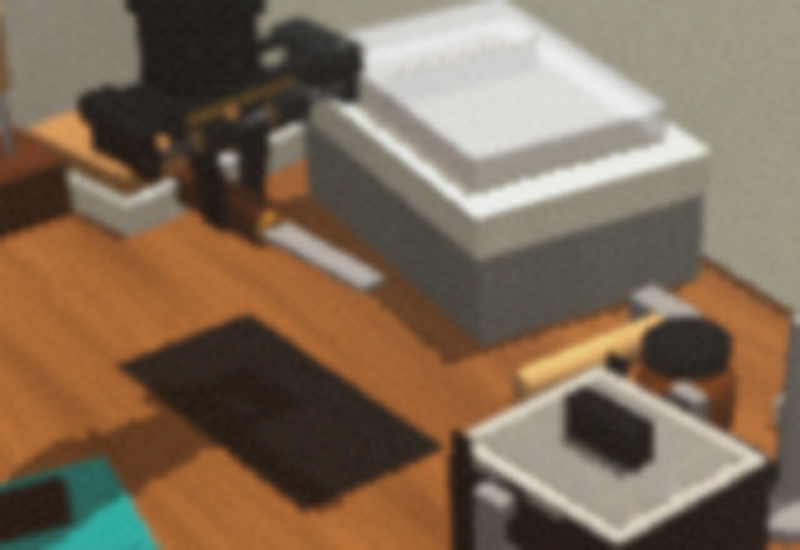

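View pics/t2.png

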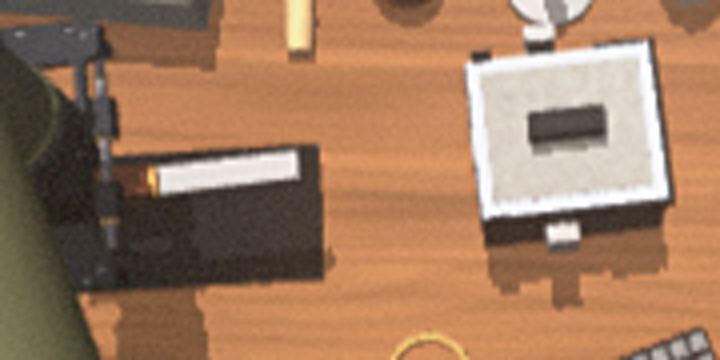

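```bash
cat > blade.py <<'E'
from h import *
import sys
# side box, top box from argv
def meas(boxT,boxS,zt,vt=130):
    T=env.read_camera("top");S=env.read_camera("side")
    o=env.get_obs();print("tcp",np.round(o["tool_pos"],4),np.round(o["tool_rot"],2),"F",np.round(o["force"],1))
    for n,C,b in(("top",T,boxT),("side",S,boxS)):
        hsv=cv2.cvtColor(C["image"],cv2.COLOR_RGB2HSV).astype(int);m=((hsv[...,1]<60)&(hsv[...,2]>vt)).astype(np.uint8)
        w=np.zeros_like(m);w[b[1]:b[3],b[0]:b[2]]=m[b[1]:b[3],b[0]:b[2]]
        nn,l,st,ce=cv2.connectedComponentsWithStats(w);i=1+np.argmax(st[1:,4])
        ys,xs=np.where(l==i)
        P=np.array([onplane(C,u,v,zt)[:2] for u,v in zip(xs,ys)])*1000
        c=P.mean(0);U,s,V=np.linalg.svd(P-c);d=V[0]*(-np.sign(V[0][1]))
        t=(P-c)@d;
        print(n,"n",len(P),"cen px",xs.mean().round(1),ys.mean().round(1),"world cen",c.round(1),"yaw",np.degrees(np.arctan2(d[1],d[0])).round(1),"len",t.min().round(1),t.max().round(1),"tip",(c+d*t.max()).round(1))
if __name__=="__main__":
    a=list(map(int,sys.argv[1:9]));meas(a[:4],a[4:8],float(sys.argv[9]),int(sys.argv[10]) if len(sys.argv)>10 else 130)
E
python3 blade.py 157 160 202 182 203 130 230 150 0.157 125
```

```text
tcp [0.5526 0.3389 0.1472] [-9.005e+01 -4.000e-02 -8.243e+01] F [ 0.8  0.7 -2.2]
top n 258 cen px 176.9 172.5 world cen [565.7 237.2] yaw -82.3 len -52.0 52.2 tip [572.7 185.5]
side n 99 cen px 214.4 140.8 world cen [564.1 241. ] yaw -83.2 len -52.7 50.8 tip [570.1 190.6]
```

```bash
python3 -m pendant '[0.25,-0.95,0,0,0,0,15, 0.25,-0.95,0,0,0,0,15, 0.24,-0.95,0,0,0,0,15, 0,0,-0.63,0,0,0,15, 0,0,-0.63,0,0,0,15, 0,0,0,0,0,0,15, 0,0,0,0,0,0,15]'; python3 blade.py 190 150 236 185 220 145 246 170 0.107 125;python3 look.py t3 side 190 120 320 220 6;python3 look.py t4 top 180 120 300 200 6
```

```text
time_s: 5.78
tool_pos: [0.583, 0.2254, 0.0982]
tool_rot: [-89.9, 0.0, -82.4]
force: [0.8, -0.3, -1.7]
grip_width: 0.0236
tcp [0.5834 0.2256 0.0988] [-8.987e+01  3.000e-02 -8.244e+01] F [-0.6  0.1 -2.5]
top n 211 cen px 215.8 167.1 world cen [596.1 125.7] yaw -82.1 len -51.3 52.4 tip [603.3  73.8]
side n 77 cen px 238.0 162.9 world cen [593.7 145.4] yaw -86.4 len -37.7 44.8 tip [596.5 100.7]
```

View pics/t3.png

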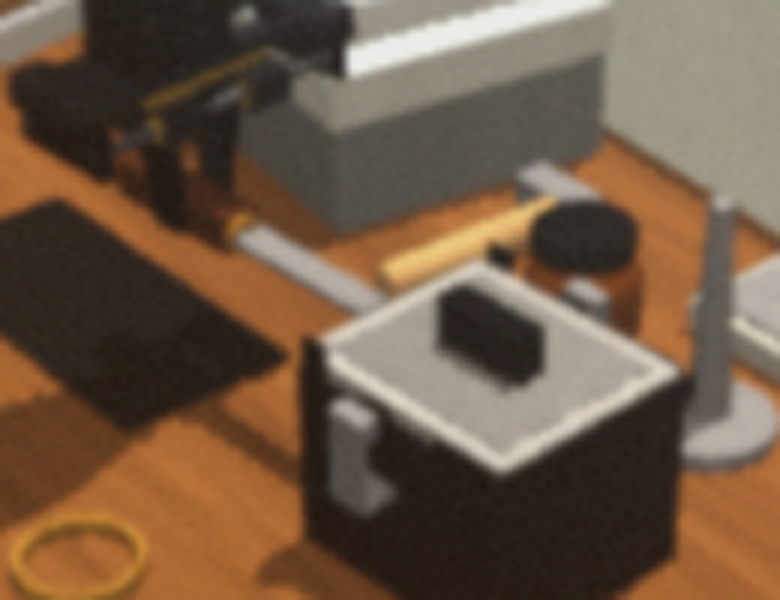

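View pics/t4.png

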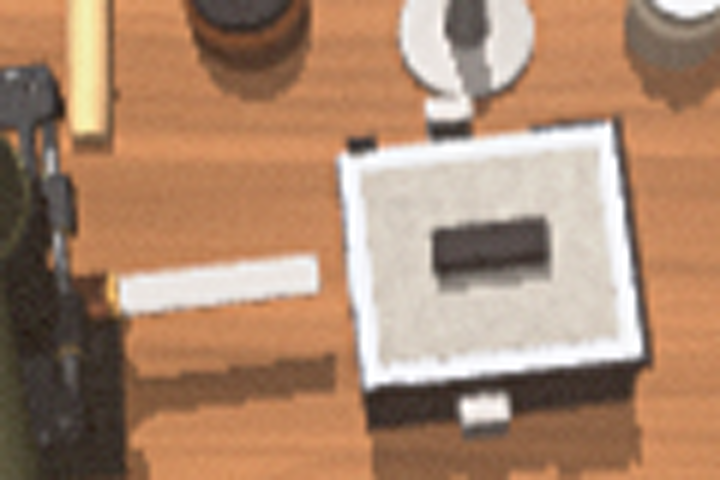

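The blade lines up with the slot's middle to about 1–2 mm in the top view (tip at crop (318,275), lid front edge at (355,270)). I lower it slightly and insert gently.

```bash
python3 -m pendant '[0,0,-0.05,0,0,0,15, 0.03,-0.25,0,0,0,0,15, 0.04,-0.25,0,0,0,0,15, 0.03,-0.25,0,0,0,0,15, 0,0,0,0,0,0,15, 0,0,0,0,0,0,15]'
```

```text
time_s: 6.72
tool_pos: [0.5865, 0.1954, 0.0954]
tool_rot: [-90.0, 0.0, -82.5]
force: [0.4, 0.0, -2.4]
grip_width: 0.0231
```

```bash
python3 -m pendant '[0.03,-0.25,0.02,0,0,0,15, 0.04,-0.27,0,0,0,0,15, 0.03,-0.27,0,0,0,0,15, 0,0,0,0,0,0,15, 0,0,0,0,0,0,15]';python3 look.py t5 side 190 120 320 220 6;python3 look.py t6 top 180 120 300 200 6
```

```text
time_s: 7.35
tool_pos: [0.5904, 0.1637, 0.0962]
tool_rot: [-90.0, 0.0, -82.5]
force: [-0.1, -0.1, -2.0]
grip_width: 0.0235
```

View pics/t5.png

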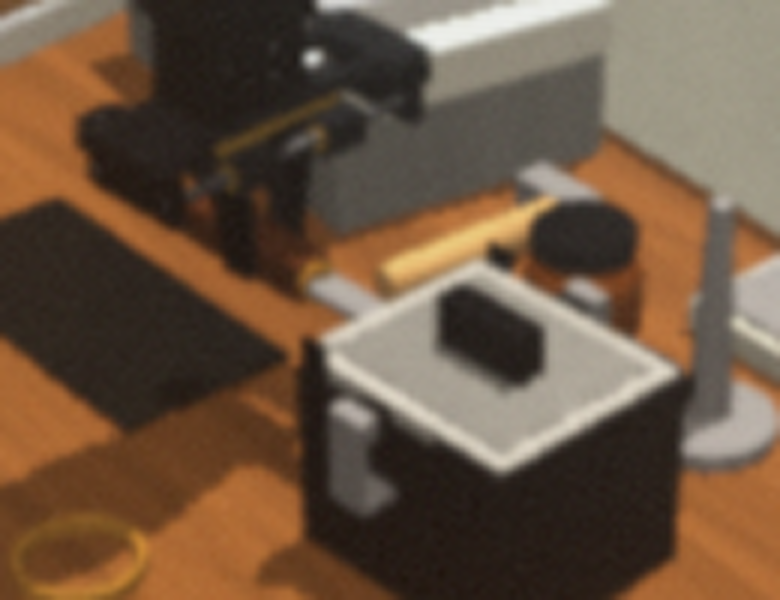

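View pics/t6.png

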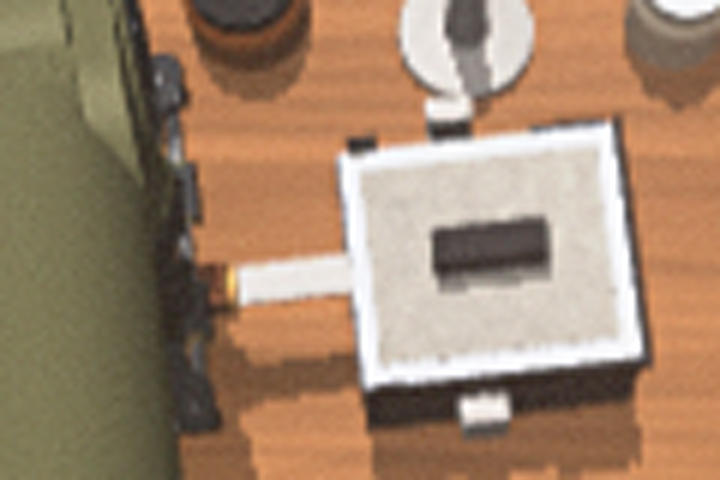

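The bar is in freely with its tip about 44 mm past the rod. I settle it on the rod and start tilting.

```bash
python3 -m pendant '[0,0,-0.06,0,0,0,15, 0,-0.004,-0.143,-0.297,-0.039,0,15, 0.001,-0.011,-0.142,-0.297,-0.039,0,15, 0.002,-0.018,-0.142,-0.297,-0.039,0,15, 0.003,-0.026,-0.14,-0.297,-0.039,0,15, 0,0,0,0,0,0,15]' 60
```

```text
time_s: 8.2
tool_pos: [0.5905, 0.1616, 0.0708]
tool_rot: [-90.0, -12.0, -82.4]
force: [-0.9, -0.9, -0.7]
grip_width: 0.0239
```

```bash
python3 -m pendant '[0.004,-0.033,-0.139,-0.297,-0.039,0,15, 0.005,-0.04,-0.137,-0.297,-0.039,0,15, 0,0,0,0,0,0,15]' 60;python3 look.py t7 side 190 120 320 220 6
```

```text
time_s: 8.57
tool_pos: [0.5904, 0.16, 0.0593]
tool_rot: [-90.1, -17.9, -82.3]
force: [-0.2, 1.3, -1.9]
grip_width: 0.0236
```

View pics/t7.png

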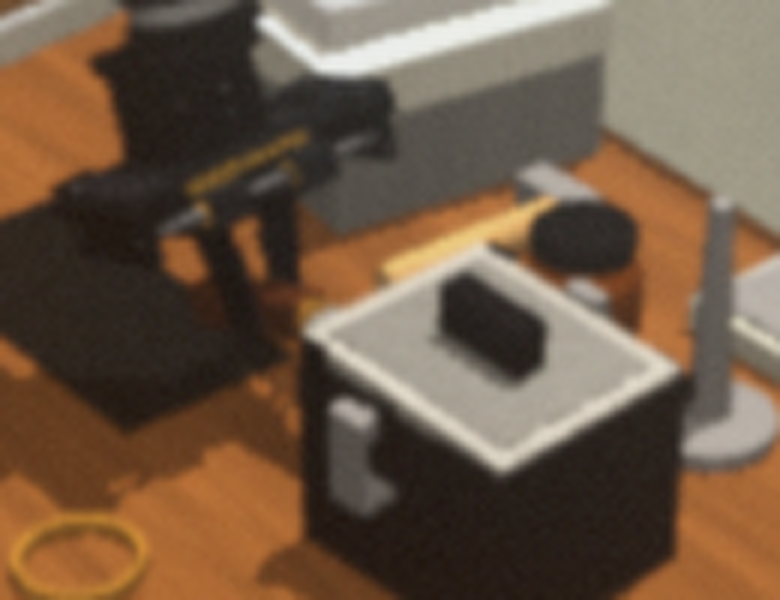

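The lid's front corner has risen (crop (325,345) to (312,325), i.e. roughly 8–10 mm). I tilt a bit further to be sure it pops.

```bash
python3 -m pendant '[0.006,-0.048,-0.135,-0.297,-0.039,0,15, 0.007,-0.055,-0.132,-0.297,-0.039,0,15, 0,0,0,0,0,0,15, 0,0,0,0,0,0,15]' 60;python3 look.py t8 side 190 120 320 220 6;python3 look.py t9 top 180 120 300 200 6
```

```text
time_s: 9.12
tool_pos: [0.5917, 0.1542, 0.0495]
tool_rot: [-90.0, -23.9, -82.5]
force: [-0.4, 0.2, -2.5]
grip_width: 0.0239
```

View pics/t8.png

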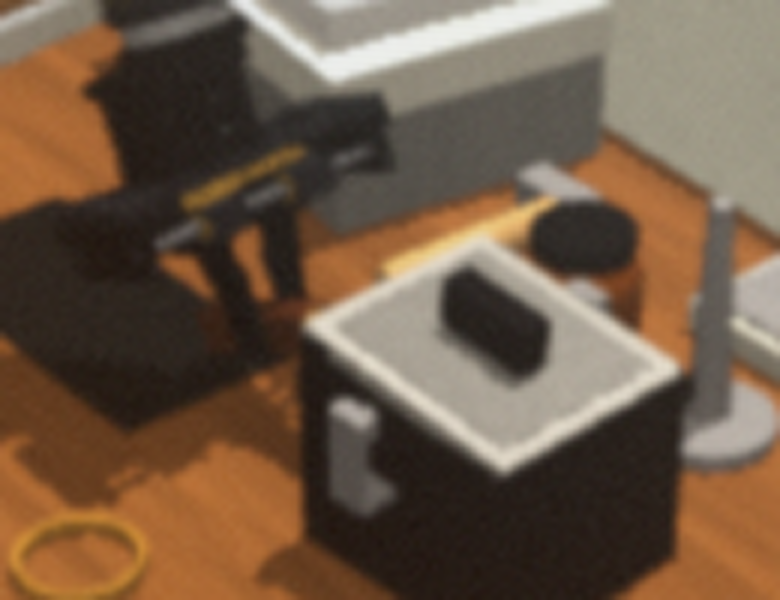

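View pics/t9.png

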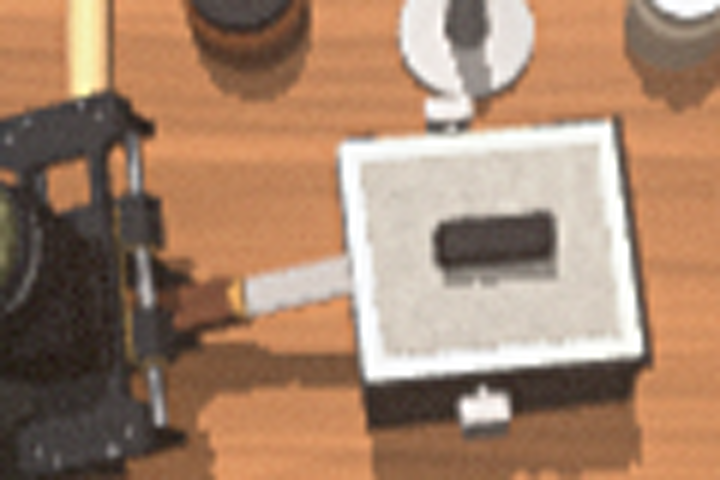

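```bash
python3 -m pendant '[0.008,-0.061,-0.14,-0.297,-0.039,0,15, 0,0,-0.05,0,0,0,15, 0,0,0,0,0,0,15]' 60;python3 -c "
from cell import env
print(env.get_obs()['force'],env.get_obs()['wrist_torque'])"; python3 look.py u1 side 190 120 320 220 6
```

```text
time_s: 9.6
tool_pos: [0.5919, 0.1523, 0.0421]
tool_rot: [-90.0, -27.0, -82.4]
force: [-2.1, 1.6, 1.4]
grip_width: 0.0237
[-2.06878018  1.64410961  1.41306047] [-0.00863541  0.24259064 -0.26447538]
```

View pics/u1.png

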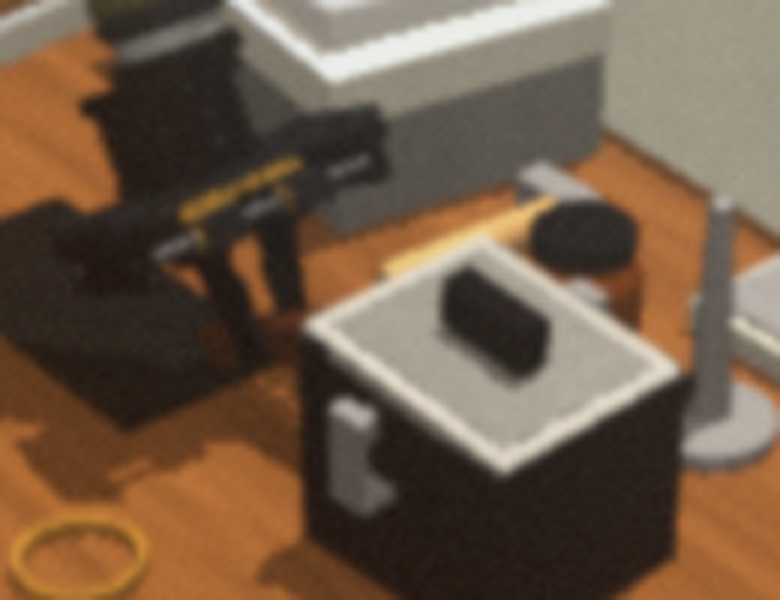

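```bash
python3 -m pendant '[-0.008,0.061,0.18,0.297,0.039,0,15, -0.007,0.055,0.132,0.297,0.039,0,15, -0.006,0.048,0.135,0.297,0.039,0,15, -0.005,0.04,0.137,0.297,0.039,0,15, -0.004,0.033,0.139,0.297,0.039,0,15, -0.003,0.026,0.14,0.297,0.039,0,15, -0.002,0.018,0.142,0.297,0.039,0,15, -0.001,0.011,0.142,0.297,0.039,0,15, 0,0.004,0.143,0.297,0.039,0,15, 0,0,0.08,0,0,0,15]' 60;python3 -m pendant '[0,0,0,0,0,0,15]'; python3 look.py u2 side 190 120 320 220 6
```

```text
time_s: 10.9
tool_pos: [0.5911, 0.16, 0.0975]
tool_rot: [-89.9, 0.0, -82.8]
force: [-0.6, -0.6, -2.3]
grip_width: 0.0239
time_s: 11.02
tool_pos: [0.5905, 0.163, 0.0969]
tool_rot: [-90.0, 0.0, -82.5]
force: [-0.1, 0.0, -2.3]
grip_width: 0.0234
```

View pics/u2.png

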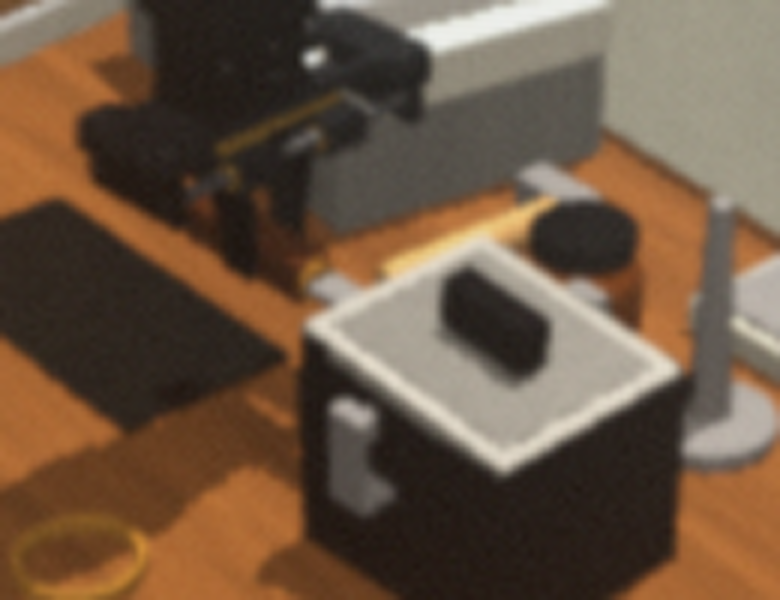

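The lid stays propped with the bar level again (front corner still at crop (307,322)). I draw the bar out straight, then carry it back to its place.

```bash
python3 -m pendant '[-0.065,0.5,0,0,0,0,15, -0.1,0.8,0,0,0,0,15, -0.13,0.99,0,0,0,0,15, -0.3,0.75,0,0,0,0.4,15, -0.34,0.75,0,0,0,0,15, 0,0.6,-0.3,0,0,0,15, 0,0,-0.8,0,0,0,15, 0,0,-0.6,0,0,0,15, 0,0,-0.3,0,0,0,15, 0,0,0,0,0,0,15]'
```

```text
time_s: 12.32
tool_pos: [0.5525, 0.3387, 0.0153]
tool_rot: [-90.1, -0.1, -78.4]
force: [0.6, 0.2, -2.2]
grip_width: 0.0234
```

```bash
python3 -m pendant '[0,0,-0.1,0,0,0,15, 0,0,-0.09,0,0,0,15, 0,0,0,0,0,0,15, 0,0,0,0,0,0,15]'
```

```text
time_s: 12.82
tool_pos: [0.5532, 0.3392, 0.0093]
tool_rot: [-90.0, 0.0, -78.5]
force: [0.6, -0.1, -3.0]
grip_width: 0.0233
```

```bash
python3 -m pendant '[0,0,-0.03,0,0,0,15, 0,0,0,0,0,0,15, 0,0,0,0,0,0,15]'
```

```text
time_s: 13.2
tool_pos: [0.5531, 0.3392, 0.0079]
tool_rot: [-90.0, 0.0, -78.5]
force: [-0.6, 0.4, -1.3]
grip_width: 0.0238
```

```bash
python3 -m pendant '[0,0,0,0,0,0,40, 0,0,0,0,0,0,60, 0,0,0,0,0,0,80, 0,0,0,0,0,0,80, 0,0,0.5,0,0,0,80, 0,0,1,0,0,0,80, 0,0,1,0,0,0,80, 0,0,1,0,0,0,80, 0,0,1,0,0,0,80, 0,0,0.5,0,0,0,80]';python3 look.py u3 top 110 120 300 220 4;python3 look.py u4 side 150 120 320 240 4.5
```

```text
time_s: 14.45
tool_pos: [0.5542, 0.3396, 0.212]
tool_rot: [-89.7, 0.1, -78.5]
force: [0.2, -0.1, -1.0]
grip_width: 0.0801
```

View pics/u3.png

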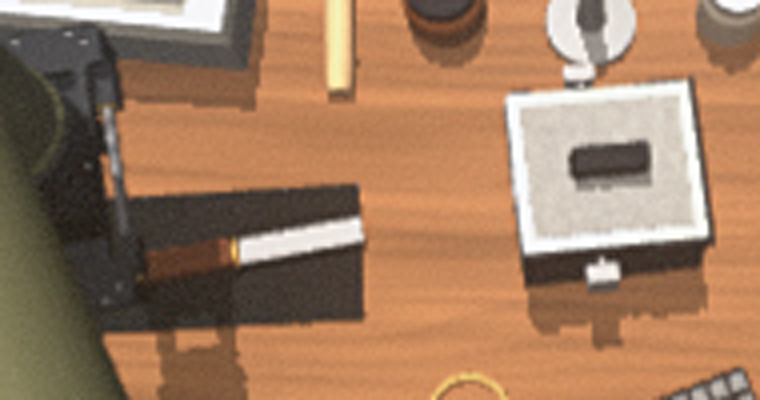

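View pics/u4.png

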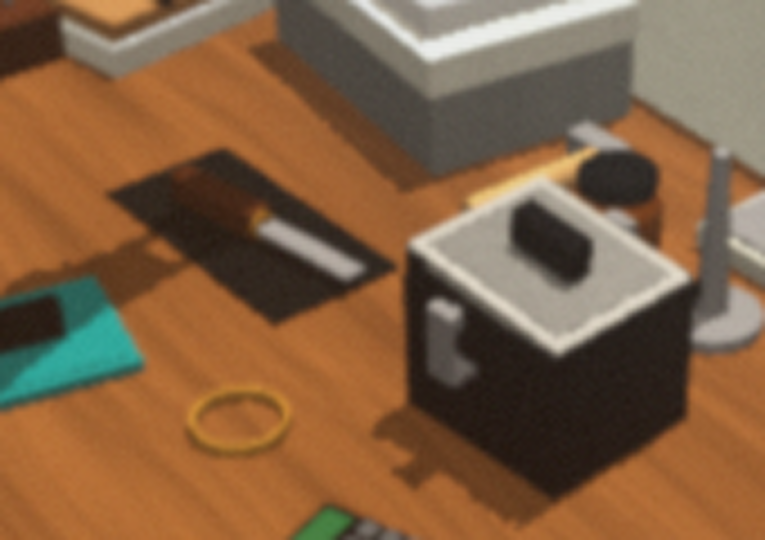

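Run:
```python
from h import *
T=env.read_camera("top");S=env.read_camera("side")
print(tri(T,(262.5,159.5),S,(272.7,169.6)))
hsv=cv2.cvtColor(T["image"],cv2.COLOR_RGB2HSV);m=(hsv[...,2]<90).astype(np.uint8);w=np.zeros_like(m);w[150:172,248:278]=m[150:172,248:278]
c=max(cv2.findContours(w,0,1)[0],key=cv2.contourArea)[:,0]
P=np.array([onplane(T,u,v,.157)[:2] for u,v in c])*1000
print(cv2.minAreaRect(P.astype(np.float32)))
# lid corners, front height
hs=cv2.cvtColor(T["image"],cv2.COLOR_RGB2HSV)
for nm,a,b in(("front-far",(507.,95),(540,180)),("front-near",(525,255),(410,243)),("rear-near",(710,240),(558,353)),("rear-far",(692,80),(690,275))):
    X,g=tri(T,(a[0]/4+110,a[1]/4+120),S,(b[0]/4.5+150,b[1]/4.5+120));print(nm,(X*1000).round(1),round(g*1000,1))
```

```text
(array([ 0.60937843, -0.02127618,  0.15962547]), np.float64(0.00117381171325317))
((608.6587524414062, -19.672639846801758), (22.827396392822266, 56.465911865234375), 4.98153829574585)
front-far [663.3  60.4 135. ] 4.0
front-near [537.9  42.7 137.9] 1.6
rear-near [ 554.6 -100.7  123.3] 1.7
rear-far [680.3 -85.1 126. ] 4.7
```

```bash
python3 -m pendant '[0.14,-0.9,0,0,0,-0.4,60, 0.14,-0.9,0,0,0,0,60, 0.14,-0.9,0,0,0,0,60, 0.14,-0.9,0,0,0,0,60, 0.14,-0.9,0,0,0,0,60, 0.14,-0.9,0,0,0,0,60, 0.14,-0.9,0,0,0,0,60, 0.14,-0.9,0,0.55,0.07,0,60, 0.14,-0.9,0,0,0,0,60, 0.15,-0.86,0,0,0,0,60]' 30; python3 -m pendant '[0,0,-1,0,0,0,60, 0,0,-0.5,0,0,0,60, 0,0,0,0,0,0,60]';python3 look.py u5 side 190 100 320 200 6;python3 look.py u6 top 180 100 330 200 5
```

```text
time_s: 15.9
tool_pos: [0.608, -0.0228, 0.2059]
tool_rot: [-90.2, 5.5, -82.7]
force: [-0.3, 0.1, -0.8]
grip_width: 0.0602
time_s: 16.27
tool_pos: [0.6074, -0.019, 0.1451]
tool_rot: [-90.3, 5.6, -82.5]
force: [0.1, 1.3, 1.4]
grip_width: 0.0602
```

View pics/u5.png

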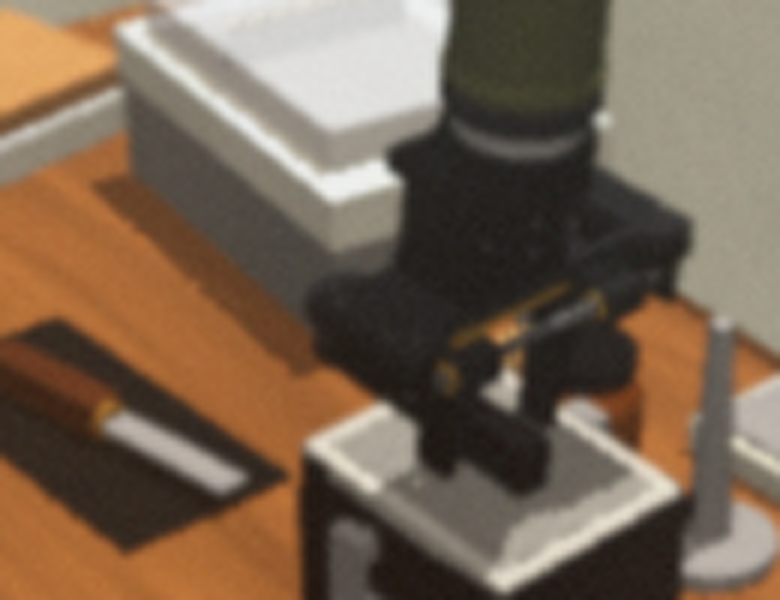

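View pics/u6.png

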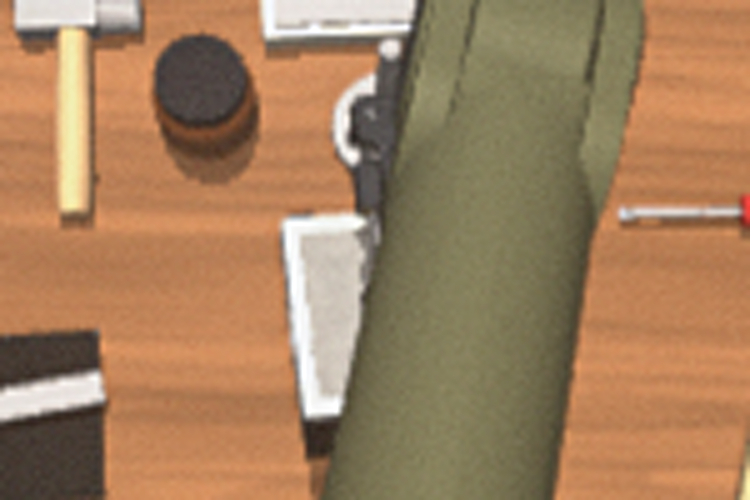

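The fingers straddle the lid's handle (near finger at crop (437,455), far finger at (540,400), handle between). I lower a little and close.

```bash
python3 -m pendant '[0.05,0,-0.2,0,0,0,60, 0,0,-0.11,0,0,0,60, 0,0,0,0,0,0,60, 0,0,0,0,0,0,12, 0,0,0,0,0,0,12, 0,0,0,0,0,0,12, 0,0,0,0,0,0,12, 0,0,0,0,0,0,12]' 35;python3 -m pendant '[0,0,0,0,0,0,12, 0,0,0,0,0,0,12]'
```

```text
time_s: 17.38
tool_pos: [0.6117, -0.0194, 0.1355]
tool_rot: [-89.9, 5.5, -82.5]
force: [1.9, -0.9, 1.4]
grip_width: 0.0197
time_s: 17.62
tool_pos: [0.6117, -0.0195, 0.1357]
tool_rot: [-89.9, 5.5, -82.5]
force: [0.3, -0.5, 0.7]
grip_width: 0.0199
```

```bash
python3 -m pendant '[0,0,0.2,0,0,0,12, 0,0,0.3,0,0,0,12, 0,0,0.5,0,0,0,12, 0,0,1,0,0,0,12, 0,0,0.5,0,0,0,12, 0,0,0,-0.55,-0.07,0,12, 0,0,0,0,0,0,12]' 45;python3 look.py v1 side 190 60 340 220 5
```

```text
time_s: 18.5
tool_pos: [0.6113, -0.016, 0.2357]
tool_rot: [-90.0, 0.1, -82.2]
force: [0.8, 1.0, -3.2]
grip_width: 0.0201
```

View pics/v1.png

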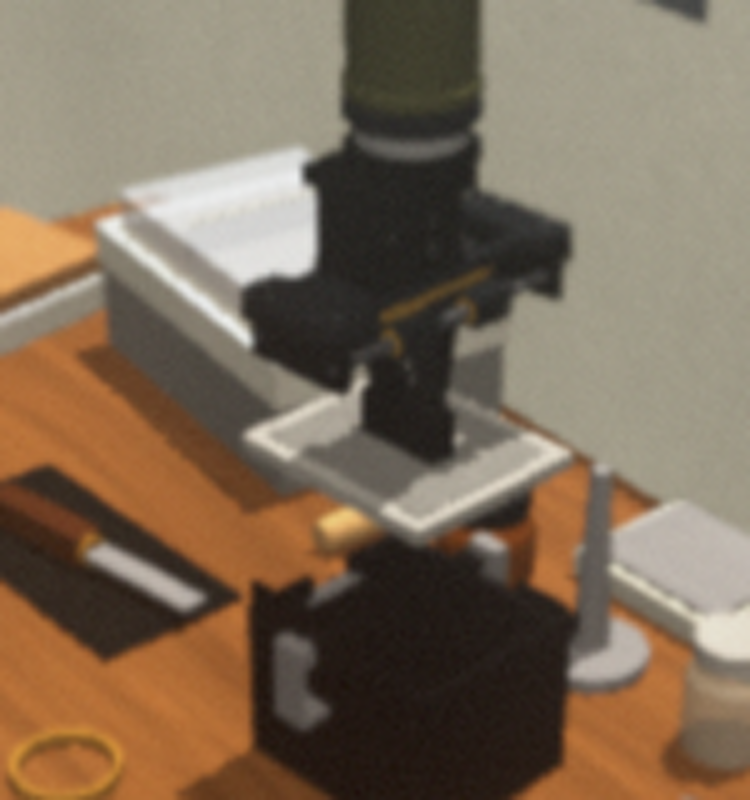

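```bash
python3 -m pendant '[-0.2,-0.7,0,0,0,0,12, -0.34,-0.81,0,0,0,0,12, -0.34,-0.81,0,0,0,-0.39,12, -0.34,-0.81,0,0,0,-0.39,12, -0.37,-0.81,0,0,0,-0.39,12, -0.37,-0.82,0,0,0,-0.39,12, -0.37,-0.82,0,0,0,-0.39,12, -0.37,-0.82,0,0,0,0,12, -0.37,-0.82,0,0,0,0,12, -0.36,-0.82,0,0,0,0,12]' 45;python3 -m pendant '[0,0,-1,0,0,0,12, 0,0,-1,0,0,0,12, 0,0,-1,0,0,0,12, 0,0,-0.6,0,0,0,12, 0,0,0,0,0,0,12, 0,0,0,0,0,0,12]';python3 look.py v2 side 220 190 380 310 5;python3 look.py v3 top 280 140 420 260 5
```

```text
time_s: 19.8
tool_pos: [0.4731, -0.3429, 0.2355]
tool_rot: [-90.0, -0.0, -102.1]
force: [-0.3, -0.9, -3.5]
grip_width: 0.0198
time_s: 20.55
tool_pos: [0.4747, -0.342, 0.0926]
tool_rot: [-89.9, -0.1, -102.0]
force: [-0.0, -0.4, -3.0]
grip_width: 0.0201
```

View pics/v2.png

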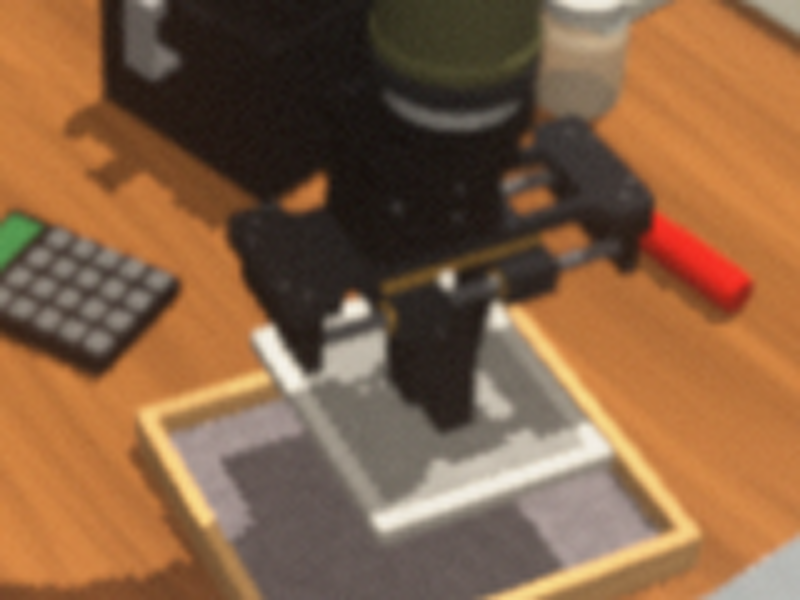

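View pics/v3.png

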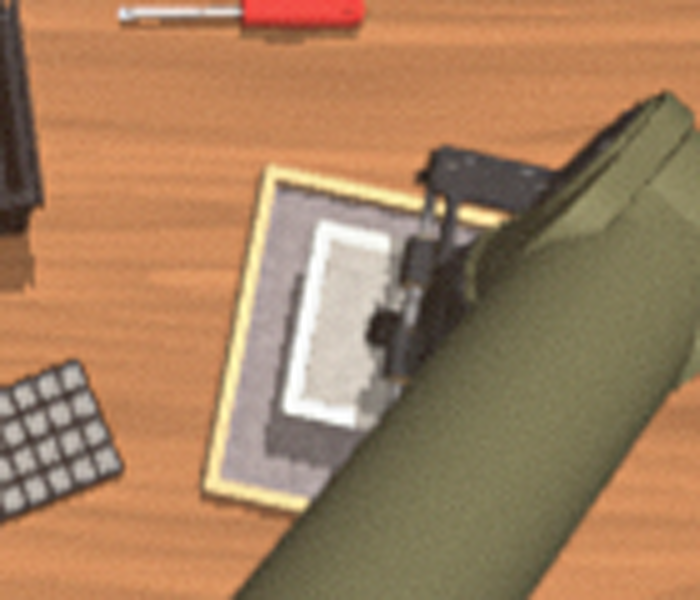

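The lid hangs parallel to the tray walls and inside them (front edge crop x≈305 against the inner wall at ≈248). I shift it 3 mm toward +y and lower.

```bash
python3 -m pendant '[0,0.08,-0.5,0,0,0,12, 0,0,-0.5,0,0,0,12, 0,0,-0.4,0,0,0,12, 0,0,-0.1,0,0,0,12, 0,0,0,0,0,0,12, 0,0,0,0,0,0,12]'
```

```text
time_s: 21.4
tool_pos: [0.4747, -0.3382, 0.032]
tool_rot: [-89.9, -0.0, -102.0]
force: [0.1, 0.5, -4.4]
grip_width: 0.0195
```

```bash
python3 -m pendant '[0,0,-0.07,0,0,0,12, 0,0,-0.04,0,0,0,12, 0,0,0,0,0,0,12]';python3 -m pendant '[0,0,-0.04,0,0,0,12, 0,0,0,0,0,0,12, 0,0,0,0,0,0,12]';python3 look.py v4 side 220 190 380 310 5
```

```text
time_s: 21.78
tool_pos: [0.4742, -0.3376, 0.0269]
tool_rot: [-90.0, 0.0, -101.9]
force: [-0.5, 0.7, -2.7]
grip_width: 0.0198
time_s: 22.15
tool_pos: [0.4744, -0.3376, 0.0258]
tool_rot: [-90.0, 0.0, -102.0]
force: [-2.2, 3.2, 4.7]
grip_width: 0.0197
```

View pics/v4.png

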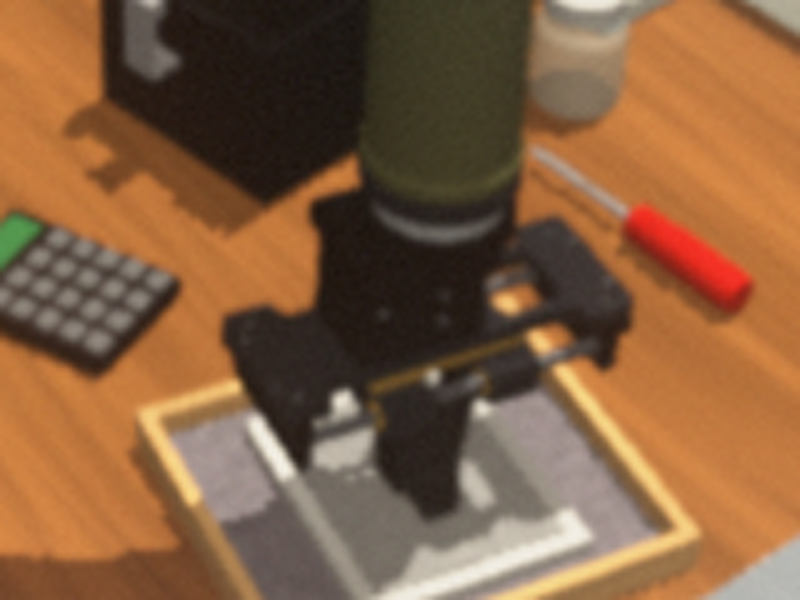

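The lid is on the felt (force rose from −3 to +5 N) and inside all four walls. I release and retreat.

```bash
python3 -m pendant '[0,0,0,0,0,0,30, 0,0,0,0,0,0,50, 0,0,0,0,0,0,60, 0,0,0,0,0,0,60, 0,0,0.4,0,0,0,60, 0,0,1,0,0,0,60, 0,0,1,0,0,0,60, 0,0,1,0,0,0,60, 0,0,1,0,0,0,60, 0,0,0.5,0,0,0,60]';python3 -m pendant '[0.3,0.9,0,0,0,0,60, 0.3,0.9,0,0,0,0,60, 0.3,0.9,0,0,0,0,60, 0.3,0.9,0,0,0,0,60, 0,0,0,0,0,0,60]';python3 look.py v5 side 150 120 390 340 2.7;python3 look.py v6 top 120 90 420 270 2.6
```

```text
time_s: 23.45
tool_pos: [0.4749, -0.3386, 0.2247]
tool_rot: [-89.8, -0.0, -102.0]
force: [-0.8, -0.1, -0.2]
grip_width: 0.06
time_s: 24.08
tool_pos: [0.5233, -0.1895, 0.2208]
tool_rot: [-90.1, 0.1, -101.6]
force: [-0.3, -0.4, 0.3]
grip_width: 0.06
```

View pics/v5.png

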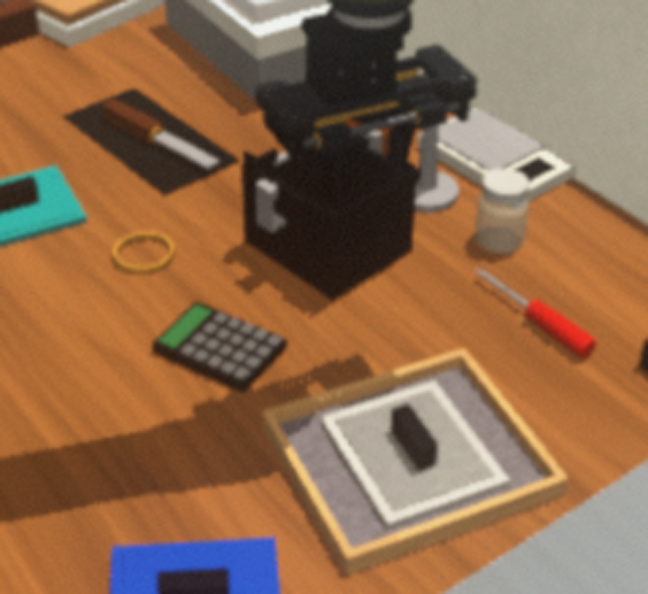

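View pics/v6.png

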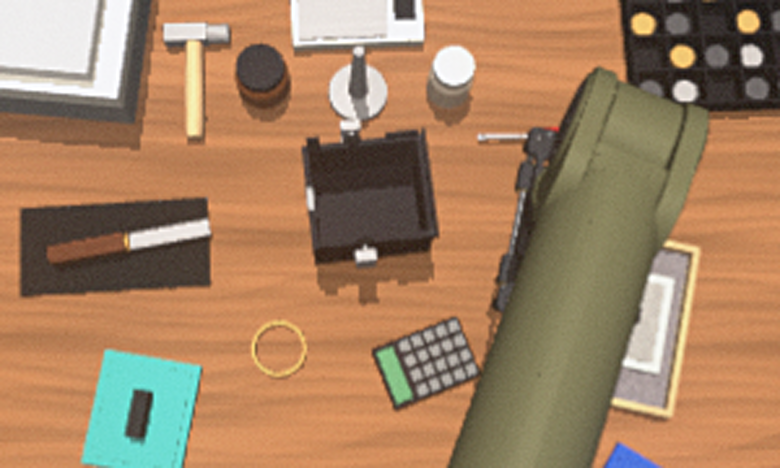

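The lid lies flat inside the tray (side crop: corners (325,418), (435,380), (508,480), (392,520)). The bar is on its mat and the bystanders look unmoved. One numeric check, then I hand in.

Run:
```python
from h import *
S=env.read_camera("side")
for z in(.018,):
  P=np.array([onplane(S,u/2.7+150,v/2.7+120,z)[:2] for u,v in((325,418),(435,380),(508,480),(392,520))])*1000
  print(P.round(1).tolist(),P.mean(0).round(1),cv2.minAreaRect(P.astype(np.float32)))
P=np.array([onplane(S,u/2.7+150,v/2.7+120,.024)[:2] for u,v in((264,408),(463,351),(567,480),(348,572))])*1000
print("tray outer",P.mean(0).round(1),cv2.minAreaRect(P.astype(np.float32)))
o=env.get_obs();print(np.round(o["joint_velocities"],2),o["time_s"])
env.sign_off()
```

```text
[[429.4, -254.9], [551.5, -277.1], [519.0, -419.7], [401.9, -393.2]] [ 475.5 -336.2] ((474.91534423828125, -334.759033203125), (146.29827880859375, 124.00019073486328), 77.24706268310547)
tray outer [ 468.7 -338.9] ((468.3238830566406, -343.6330871582031), (212.91448974609375, 228.97760009765625), 76.29412078857422)
[ 0.69 -0.09  0.76 -0.12 -0.28 -0.12 -0.09] 24.225
the job is handed in; nothing more can be done
```

I did every step of the job and handed it in at 24.2 s; no verdict was reported.

I pushed the pry bar's blade in over the steel rod, tip about 44 mm past it, and levered to 27°. The lid's front edge popped and stayed propped when the bar came back to level. I laid the bar back on the mat, lifted the lid by its handle, lowered it into the tray while held until the force showed floor contact, and only then let go.

**Last checks:**
- **Lid:** measured at the text's lid-top height (18 mm), its outline is 146 × 124 mm, as it should be when lying flat. Its centre is about 7 mm from the tray's centre.
- **Bar and bystanders:** by eye, the bar lies on the mat where it started and the bystanders look unmoved. I did not measure either at the end. The screwdriver is partly hidden by the arm in the last top view but clear in the side view.
- **Robot:** open, clear of everything and nearly still.

**Less certain:**
- **Levering force:** the wrist never showed the expected 10 N. I read only about 2 N at 12°, and 4 N at 27° when I pressed down on purpose. So contact on both rod and lid at the 5 mm mark comes from the geometry and the pictures, not a force reading.
- **Measurements:** the two cameras disagreed by 2 to 5 mm on positions. The tray's outline came out 213 × 229 mm against the stated 196 × 226 mm, because I picked its corners by hand.

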